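# Clear the shadow gauge and hold a cell in its light

## Task

Steel chips left on the stage plate of the optical gauge are in its light: wipe all three off into the catch tray at the plate's near end with the scraper block, not your fingers, and stand the scraper back on the bench, set down and not dropped. Then lift the long cell out of the rack, gripping it by its two wide frosted faces only (never the clear windows or the lid) and keeping it upright, and hold it clear of everything in the light path: midway between the two heads, its middle on the beam, its clear windows squarely facing the heads. Finish while still holding it there; leave the two small cells and the two round specimens where they are.

Things in the scene. Friction and masses are not known exactly. Their poses are not given: they have to be found in the camera images.
- gauge: Optical shadow gauge, fixed: grey base 350 mm in y, 130 mm in x, carrying two white heads (64 mm in x, 94 mm in y, tops 105 mm above the bench) that face each other along the gauge's y over a black stage plate. Head fronts at y = -70 and +70 mm, lens bezels 3 mm prouder; bright lens (+y) lamp, dark lens (-y) receiver. Origin: on the bench below the middle of the beam; z up, -x to the robot's side.
- beam (a point): Middle of the light path: on the line between the two lens centres (along the gauge's y), halfway between the heads, 60 mm above the bench and 30 mm above the stage plate. Axes as the gauge's. The useful beam is a thin upright sheet, 2 mm wide.
- plate (a point): Point on the stage plate's flat top, straight below the middle of the beam, 30 mm above the bench. Axes as the gauge's. The plate runs from x = -70 to +90 mm; guides 6 mm high along both sides leave 120 mm free between them (y = -60 to +60 mm); a lip 6 mm high closes its far end (x = 86 to 90 mm); the near end (x = -70 mm) is open, towards the catch tray.
- tray (a point): Middle of the floor of the catch tray, an open-topped aluminium tray fixed to the gauge against the plate's near end: from x = -70 to -148 mm of the gauge, 150 mm in y; floor 3 mm, rims 26 mm above the bench (4 mm below the plate's top). Axes as the gauge's.
- scraper: Scraper block, about 160 g, loose, standing on the bench left or right of the gauge: aluminium bar with black rubber sole, 24 mm in x, 96 mm in y, 22 mm high, and on it a grey upright grip rib, 16 mm thick in x, 60 mm long in y, from 22 to 54 mm above the sole. Origin: centre of the sole; z up.
- chip1: Loose steel chip lying on the stage plate, about 16 x 11 x 9 mm, 11 g. Origin: centre of its underside.
- chip2: Loose steel chip lying on the stage plate, about 14 x 11 x 8 mm, 11 g. Origin: centre of its underside.
- chip3: Loose steel chip lying on the stage plate, about 17 x 10 x 10 mm, 11 g. Origin: centre of its underside.
- rack: Black plastic cell rack, fixed, on the other side of the gauge than the scraper: 46 mm in x, 146 mm in y, 18 mm high, three pockets 12 mm deep in a row along y, 46 mm apart; middle: the long cell, outer two: small cells. Pockets are about 1.5 mm larger than the cells; pull straight up. Origin: centre of its underside; z up.
- cell: Long cell, a glass cuvette, about 14 g, upright in the rack's middle pocket (lowest 12 mm inside it): 12.5 mm in x, 22.5 mm in y, 45 mm high, and a lid. The two wide faces (+x, -x; 12.5 mm apart) are frosted white, for gripping; the narrow ends (+y, -y) are clear windows (grey glass shows behind): light must pass along y, either way round. Origin: centre of its underside; z up.
- cell_mid (a point): Middle of the long cell, 22.5 mm above its underside, on the line between the centres of its clear windows. Axes as the cell's.
- cell_windows: The long cell's two clear window panes, one at each narrow end (y = -11.25 and +11.25 mm), 10 mm wide and 45 mm high. Origin and axes as the cell's. Not to be touched with the fingers.
- cell_lid: The long cell's white lid, 9.5 mm in x, 19.5 mm in y, from 45 to 49 mm above the cell's underside. Origin and axes as the cell's. Not to be touched with the fingers.
- small1: Small square cell, 12.5 x 12.5 x 45 mm plus lid, in the rack's -y pocket; leave alone. Origin: centre of its underside.
- small2: Small square cell, 12.5 x 12.5 x 45 mm plus lid, in the rack's +y pocket; leave alone. Origin: centre of its underside.
- mount1: Round black specimen with a steel inlay, 30 mm across, 20 mm high, loose on the bench to the left; leave alone. Origin: centre of its underside.
- mount2: Round black specimen with a steel inlay, 30 mm across, 20 mm high, loose on the bench to the right; leave alone. Origin: centre of its underside.

How it is judged (in metres and radians):
On the way, in this order (a step that is already met when the one before it is completed fails the run):
1. the scraper is held on the stage plate (contact force between the fingers and scraper above 1 N and x of scraper in the frame of gauge between -0.085 and 0.085 m and y of scraper in the frame of gauge between -0.03 and 0.03 m and height (world z) of scraper below 0.045 m), for 0.1 s.
2. all three chips have been wiped into the catch tray (x of chip1 in the frame of gauge between -0.15 and -0.07 m and height (world z) of each of chip1, chip2, chip3 below 0.026 m and y of chip1 in the frame of gauge between -0.076 and 0.076 m and x of chip2 in the frame of gauge between -0.15 and -0.07 m and y of chip2 in the frame of gauge between -0.076 and 0.076 m and x of chip3 in the frame of gauge between -0.15 and -0.07 m and y of chip3 in the frame of gauge between -0.076 and 0.076 m), for 0.2 s.
3. the scraper stands released on the bench, off the gauge (height (world z) of scraper below 0.004 m and angle between scraper's own z axis and vertical below 0.08 rad and contact force between the fingers and scraper below 0.1 N and contact force between scraper and gauge below 0.05 N and linear speed of scraper below 0.02 m/s), for 0.2 s.
4. the long cell is lifted out of the rack (contact force between the fingers and cell above 2 N and height (world z) of cell above 0.025 m and contact force between cell and rack below 0.05 N), for 0.1 s.
At the end, for the whole second after the job is handed in: Long cell at rest, held by the fingers alone, its middle within 4 mm of the beam sideways, 6 mm in height, 15 mm of midway along it, within 0.1 rad of square to the beam and of upright; chips in the catch tray; scraper upright on the bench, off the gauge, released (all of step 2 and all of step 3 and x of cell_mid in the frame of beam between -0.004 and 0.004 m and y of cell_mid in the frame of beam between -0.015 and 0.015 m and z of cell_mid in the frame of beam between -0.006 and 0.006 m and angle between the y axis of cell and the y axis of gauge, either way round below 0.1 rad and angle between cell's own z axis and vertical below 0.1 rad and contact force between the fingers and cell above 2 N and contact force between cell and gauge below 0.05 N and contact force between cell and scraper below 0.05 N and linear speed of cell below 0.02 m/s); the arm keeps its last pose, push and grip.
It fails at once if the fingers touched the cell's clear windows or its lid (contact force between the fingers and cell_windows above 0.5 N or contact force between the fingers and cell_lid above 0.5 N).
It fails at once if a chip was touched with the fingers instead of the scraper (contact force between the fingers and chip1 above 0.3 N or contact force between the fingers and chip2 above 0.3 N or contact force between the fingers and chip3 above 0.3 N).
It fails at once if the long cell was tipped over (more than 0.35 rad from upright) (angle between cell's own z axis and vertical above 0.35 rad).
It fails at once if the scraper was dropped (let go in the air more than 12 mm above the bench) (height (world z) of scraper above 0.012 m and contact force between scraper and anything else below 0.02 N).
It fails at once if a small cell or round specimen was moved more than 15 mm (distance of any of mount1, mount2, small1, small2 from where it was at the start of the episode above 0.015 m).
It also fails if it takes over 67 s, if anything falls off the work surface, if the arm or the gripper's body presses on something with over 40 N, if the wrist force passes 120 N, or if a joint passes its speed limit or range.

## Robot

A 6-joint arm with a two-finger parallel gripper is mounted at the origin on the work surface. World frame = base frame: x ahead of the robot, y to its left, z up, the work surface at z = 0. Lengths are in mm, angles in rad, forces in N, time in s.
With the tool pointing down it reaches from about 350 to 875 mm from the base axis. Payload 4.2 kg.
Tool frame: the origin (TCP) lies midway between the tips of the shut fingers; the grasp point (between the pads) lies 19 mm behind it (arm.grip_point_offset is the distance from the TCP to the grasp point, in mm); y points along the fingers, z is the direction in which the jaws open and shut, and the axes are right-handed (so a half turn about y gives the same grasp; the last joint's range is limited). The gripper opens to 85 mm and grips with 20 to 120 N. Pads are 22 mm wide; open, the fingers measure 114 mm over their backs; the gripper's body (76 mm by 85 mm) begins 54 mm behind the grasp point. The pads swing forward as they close: fully open they stand 13 mm farther back than shut.
Start: joints at [1.435, 0.385, 0.008, 0, -1.194, -0.259], TCP at [240.356, 576.912, 231.312] pointing down, gripper open.
Joint ranges: [-3.14, 3.14], [-1.21, 2.06], [-1.07, 1.41], [-3.16, 2.05], [-2.99, -0.16], [-3.1, 3.1]. Speed limits (rad/s): [2.79, 2.79, 3.14, 3.14, 3.14, 3.14].

## Interface

Orientations are given as a unit quaternion [x, y, z, w].
In Python, from bench import arm, optics, job_done, spotter gives the robot as it stands.
- The arm moves only by the tool jog_arm, never from a script. Its arguments are lists of equal length, an entry for each row: "translation": the shift along the tool's x, y, z in units of 50 mm (1.0 is 50 mm), a list of three; "rot": the turn, a rotation vector about the tool's x, y, z in units of 8 degrees (1.0 is 8 degrees), a list of three; "gripper": the opening, from 0 (shut) to 1 (fully open). A call has 1 to 20 rows; each row is the pose to reach, as a shift and turn from the pose measured when the call began, along the tool's axes at that moment; what a row does not reach only later rows make up. A row lasts 1/10 s, in which the tool goes at most 50 mm and 8.59 degrees, less where a joint would pass 70% of its speed; a pose out of reach is approached as far as the arm can. A call with a gripper value outside its range is refused whole. The fingers move at their own pace and stop on an object; the grip force is fixed at half the most. Time passes only in rows, so rows that repeat a pose let the fingers close. It gives the time, the measured TCP pose, the force and the opening at its end, in the units of the state.
- arm.read_state(): the state, without advancing time (a new reading comes with each control period).
- optics.get_image(name): name is "scene" or "top"; returns a dict with "frame" (400x640x3 uint8, red, green, blue), "mtx" (3x3 intrinsics, pixels), "distortion" ([k1, k2, p1, p2, k3] as OpenCV has them; the pictures are not rectified), "xyz" and "attitude" of the camera in the world. Camera axes: x right, y down, z forward; pixel columns grow to the right and rows downward; lengths in mm; the calibration is good to about 2 mm. A picture is of the moment at which its call begins. There is no depth.
- job_done(): hands the job in, once; it reports no verdict.
Trained networks look in the newest picture that a camera, given by its name, has taken for a name from the list of things; names that differ only in an ending like _2 or _b are one class to them, and where a whole thing is asked for, a point or a joint stands for the part that bears it (a point fixed in the world has none). Each returns a list of dicts, best first, with "score" (0 to 1); they miss things now and then, are a little off and sometimes report something else, mostly with a low value. They report only what shows in the picture. A call takes as long as a camera call.
- spotter.look_for(camera, thing): "centre" ([x, y, z] in mm, in the coordinates of the camera as it stood for that picture, good to about 4 mm: the middle of the surface that is visible of it).
The state is a dict: "clock": time; "joints": joint angles; "joint_vel": joint speeds; "joint_efforts": joint torques, N m; "position": TCP position; "ee_rot": TCP orientation; "contact_force": force on the tool from outside, world axes, zero at the start; "wrist_torque": the same for the moment, N m; "gripper_width": finger opening in mm.
Only numpy, scipy, OpenCV 4.12 (cv2) and the standard library are available. Lean on these libraries where they do the work, as an engineer would, in place of code of your own. Each camera call takes 0.05 s, during which the arm holds its last target. There are 200 camera calls.

## Working session

There is one attempt and no reset: what is moved stays moved. The work goes in short steps, Python scripts to look and compute and a tool call to move; the robot and the scene stay as the last step left them, time stands still between calls to the robot, and variables do not carry over. Pictures are saved under pics/ and viewed, about 8 in all and at most 12, crops included, and the job is handed in when it is done.

Besides the shell and the picture viewer there is one more tool, called in YAML: its name, and indented under it one key for each argument. jog_arm: Moves the arm, as the interface text tells. Its arguments: {"type":"object","properties":{"translation":{"type":"array"},"rot":{"type":"array"},"gripper":{"type":"array"}},"required":["translation","rot","gripper"]}

```bash
ls; mkdir -p pics
cat > h.py <<'E'
import numpy as np, cv2
from scipy.spatial.transform import Rotation as R
from bench import arm, optics, job_done, spotter
def shot(n,save=None):
    i=optics.get_image(n)
    if save: cv2.imwrite('pics/'+save,i['frame'][:,:,::-1])
    return i
def rot(i):
    a=np.array(i['attitude'],float)
    return a if a.shape==(3,3) else R.from_quat(a).as_matrix()
def w(i,c): return rot(i)@np.array(c)+np.array(i['xyz'])
def ray(i,px):
    u=cv2.undistortPoints(np.array([[px]],float),np.array(i['mtx'],float),np.array(i['distortion'],float))[0,0]
    return rot(i)@np.array([u[0],u[1],1.])
def onz(i,px,z):
    d=ray(i,px); o=np.array(i['xyz']); return o+d*(z-o[2])/d[2]
def proj(i,p):
    Rm=rot(i).T; rv=cv2.Rodrigues(Rm)[0]; t=-Rm@np.array(i['xyz'])
    return cv2.projectPoints(np.array(p,float).reshape(-1,1,3),rv,t,np.array(i['mtx'],float),np.array(i['distortion'],float))[0][:,0]
def tri(obs):
    A=np.zeros((3,3));b=np.zeros(3)
    for i,px in obs:
        d=ray(i,px);d/=np.linalg.norm(d);P=np.eye(3)-np.outer(d,d);A+=P;b+=P@np.array(i['xyz'])
    return np.linalg.solve(A,b)
E
python3 - <<'E'
from h import *
np.set_printoptions(precision=1,suppress=True)
s=arm.read_state();print(s)
for n in ['scene','top']:
    i=shot(n,n+'0.png');print(n,i['xyz'],i['attitude'],i['mtx'])
    for t in 'gauge scraper chip1 rack cell small1 mount1 tray'.split():
        print(t,[(round(d['score'],2),w(i,d['centre']),proj(i,w(i,d['centre']))[0]) for d in spotter.look_for(n,t)[:4]])
print(arm.grip_point_offset)
E
```

```text
pics
{'clock': 0.0, 'joints': array([ 1.4,  0.4,  0. , -0. , -1.2, -0.3]), 'joint_vel': array([-0., -0., -0.,  0.,  0., -0.]), 'joint_efforts': array([  0. , -39.2,  18.8,   4.2,  -0. ,  -0. ]), 'position': array([240.1, 576.4, 230.3]), 'ee_rot': array([-0.1, -0.7,  0.7,  0.1]), 'contact_force': array([ 0.2, -0.1, -1. ]), 'wrist_torque': array([0., 0., 0.]), 'gripper_width': 85.03255673026982}
scene [1043.6 -875.7  820.9] [ 0.9  0.2 -0.1 -0.4] [[496.    0.  334.8]
 [  0.  496.  192.3]
 [  0.    0.    1. ]]
gauge [(0.63, array([616.8,  17. ,  28.5]), array([351.3, 200.1]))]
scraper [(0.88, array([ 466.7, -371.9,   23.7]), array([206.2, 279.7])), (0.65, array([614.3,  15.9,  24.9]), array([350.3, 201.1])), (0.21, array([520.6, 354.2,  36.7]), array([373.1, 128.9]))]
chip1 []
rack [(0.77, array([529.3, 363.1,  14. ]), array([376.4, 134.7]))]
cell [(0.66, array([518.1, 349.6,  37.9]), array([371.8, 129.1])), (0.32, array([528.2, 362.7,  15.5]), array([376.1, 134.2]))]
small1 [(0.63, array([507.4, 310.1,  38.4]), array([363.1, 133.8])), (0.41, array([526.9, 405.6,  37.3]), array([381.8, 122. ]))]
mount1 [(0.67, array([ 715.6, -361.6,   20.4]), array([308.7, 323.7]))]
tray [(0.75, array([615.7,  17.8,  29.7]), array([351.1, 199.4]))]
top [ 300.8   11.5 1488.3] [ 0.7 -0.7  0.1 -0.1] [[504.9   0.  316.7]
 [  0.  504.9 204.1]
 [  0.    0.    1. ]]
gauge [(0.85, array([573.5,  43.7,  27.9]), array([296.8, 210.3]))]
scraper [(0.68, array([ 459.1, -352.2,   21.8]), array([431.6, 250.1])), (0.42, array([517.1, 353.7,  14.8]), array([191.4, 229.1]))]
chip1 []
rack [(0.58, array([513.7, 354.5,  18.2]), array([190.8, 230.1]))]
cell [(0.46, array([578.9,  49.9,  30.4]), array([294.8, 208.3]))]
small1 []
mount1 [(0.64, array([705.4, 349.1,  21.1]), array([195.8, 166.7]))]
tray [(0.76, array([579.6,  43.2,  27.6]), array([297. , 208.3]))]
18.700000000000003
```

Run:
```python
import cv2
a=cv2.imread('pics/top0.png')
cv2.imwrite('pics/top0c.png',cv2.resize(a[130:290,225:385],None,fx=3.75,fy=3.75,interpolation=cv2.INTER_CUBIC))
a=cv2.imread('pics/scene0.png')
cv2.imwrite('pics/scene0c.png',cv2.resize(a[80:360,130:460],None,fx=2.1,fy=2.1,interpolation=cv2.INTER_CUBIC))
```

```text
(no output)
```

View pics/top0.png

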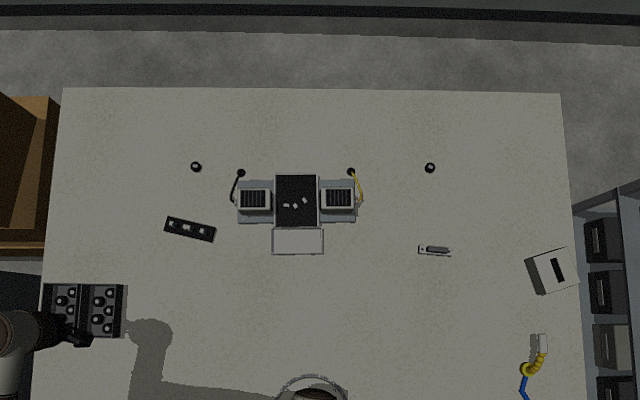

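View pics/top0c.png

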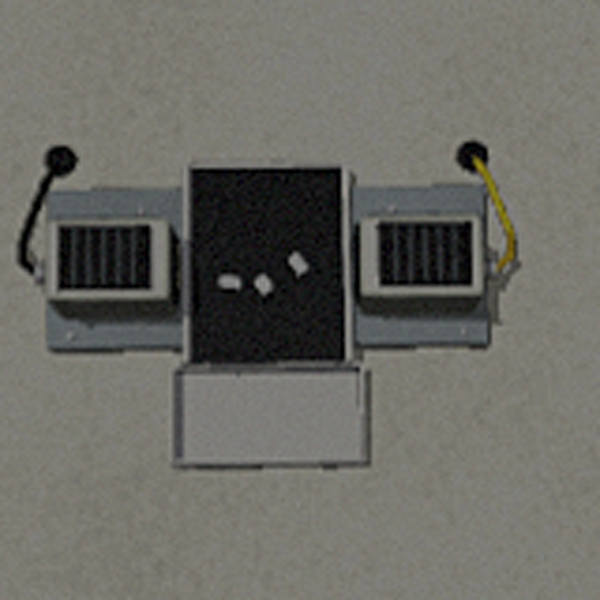

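View pics/scene0c.png

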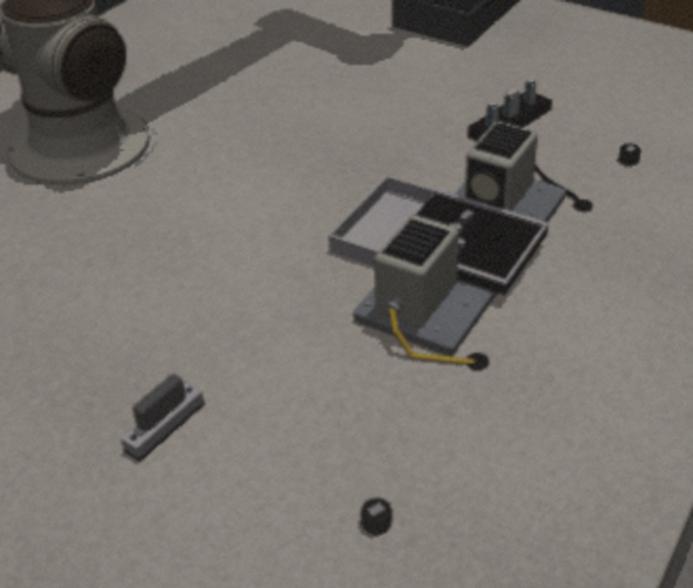

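Run:
```python
from h import *
import pickle
I={}
for n in ['scene','top']:
    fs=[shot(n) for _ in range(6)]; i=fs[0]; i['frame']=np.mean([f['frame'] for f in fs],0).astype(np.uint8); I[n]=i
pickle.dump(I,open('I.pkl','wb'))
def tile(n,x,y,ww,hh,f):
    t=I[n]['frame'][y:y+hh,x:x+ww,::-1].astype(float); t=np.clip(t*1.4,0,255).astype(np.uint8)
    return cv2.resize(t,None,fx=f,fy=f,interpolation=cv2.INTER_CUBIC)
T=[tile('top',162,208,57,42,7),tile('scene',345,108,57,42,7),tile('top',407,229,57,42,7),tile('scene',180,252,57,52,7)[:42*7]]
cv2.imwrite('pics/m1.png',np.vstack([np.hstack(T[:2]),np.hstack(T[2:])]))
cv2.imwrite('pics/m2.png',tile('scene',282,160,120,95,6))
```

```text
(no output)
```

View pics/m1.png

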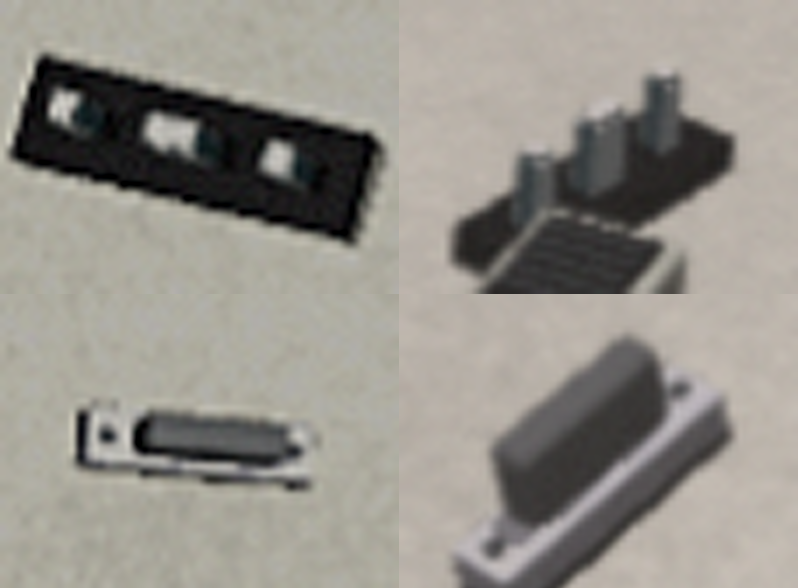

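View pics/m2.png

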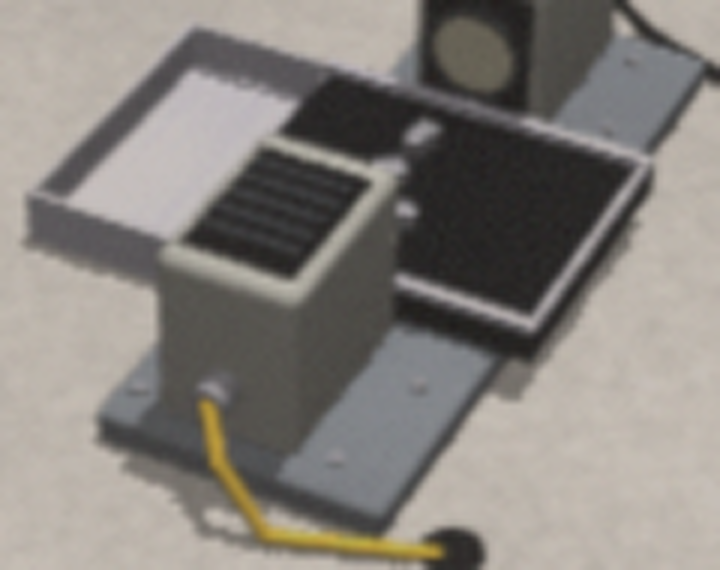

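```bash
cat > fit.py <<'E'
from h import *
import pickle
from scipy.optimize import least_squares
np.set_printoptions(precision=2,suppress=True)
I=pickle.load(open('I.pkl','rb'))
def src(c,f,o,d=(0,0)): return [(c[k]-d[k]+.5)/f-.5+o[k] for k in (0,1)]
def fit(name,P,x0):
    def place(p,X):
        c,s=np.cos(p[2]),np.sin(p[2]); return np.array([p[0]+c*X[0]-s*X[1],p[1]+s*X[0]+c*X[1],X[2]])
    def res(p): return np.concatenate([proj(I[n],place(p,X))[0]-px for n,px,X in P])
    for cams in (['top'],['scene'],['top','scene']):
        Q=[q for q in P if q[0] in cams]
        f=lambda p:np.concatenate([proj(I[n],place(p,X))[0]-px for n,px,X in Q])
        r=least_squares(f,x0,x_scale=[1,1,.01],loss='soft_l1',f_scale=.5); print(name,cams,r.x)
    for q,e in zip(P,res(r.x).reshape(-1,2)): print('  ',q[0],q[2],e)
    return r.x
if __name__=='__main__':
    G=lambda c:src(c,3.75,(225,130)); M=lambda c:src(c,6,(282,160))
    fit('gauge',[('top',G(a),b) for a,b in [((173,466),(-148,75,26)),((370,466),(-148,-75,26)),((190,168),(86,60,36)),((342,170),(86,-60,36)),
      ((48,185),(65,175,10)),((47,351),(-65,175,10)),((487,187),(65,-175,10)),((490,347),(-65,-175,10)),((483,217),(32,-164,105)),((483,297),(-32,-164,105)),((52,224),(32,164,105)),((50,302),(-32,164,105))]]+
     [('scene',M(a),b) for a,b in [((28,198),(-148,-75,26)),((193,25),(-148,75,26)),((28,240),(-148,-75,0)),((378,533),(65,-175,0)),((100,438),(-65,-175,0)),
      ((162,252),(-32,-164,105)),((295,303),(32,-164,105)),((397,182),(32,-70,105)),((270,138),(-32,-70,105)),((472,52),(0,67,60)),((640,162),(86,60,36)),((525,318),(86,-60,36))]],[570,0,0])
    A=lambda c:src(c,7,(162,208)); B=lambda c:src(c,7,(345,108),(399,0))
    fit('rack',[('top',A(a),b) for a,b in [((40,55),(23,73,18)),((12,157),(-23,73,18)),((381,138),(23,-73,0)),((355,242),(-23,-73,0)),((67,105),(0,46,55)),((280,155),(0,-46,55))]]+
      [('scene',B(a),b) for a,b in [((735,137),(23,73,18)),((735,157),(23,73,0)),((452,232),(-23,-73,18)),((452,260),(-23,-73,0)),((663,76),(0,46,55)),((603,107),(0,0,55)),((537,155),(0,-46,55))]],[515,354,-.2])
    A=lambda c:src(c,7,(407,229),(0,294)); B=lambda c:src(c,7,(180,252),(399,294))
    fit('scraper',[('top',A(a),b) for a,b in [((80,408),(12,48,22)),((85,462),(-12,48,22)),((312,478),(-12,-48,22)),((137,432),(0,30,54)),((303,443),(0,-30,54))]]+
      [('scene',B(a),b) for a,b in [((722,388),(12,48,22)),((455,557),(-12,-48,22)),((500,450),(-8,-30,54)),((630,338),(-8,30,54)),((662,368),(8,30,54)),((490,547),(0,-40,22)),((682,390),(0,40,22))]],[460,-355,0])
E
python3 fit.py
```

```text
gauge ['top'] [594.19  45.98   0.02]
gauge ['scene'] [597.5   44.51   0.04]
gauge ['top', 'scene'] [596.31  45.54   0.03]
   top (-148, 75, 26) [ 0.67 -0.36]
   top (-148, -75, 26) [-0.09 -1.67]
   top (86, 60, 36) [ 0.16 -0.21]
   top (86, -60, 36) [ 0.06 -1.64]
   top (65, 175, 10) [0.36 5.1 ]
   top (-65, 175, 10) [0.49 3.61]
   top (65, -175, 10) [-0.48  1.94]
   top (-65, -175, 10) [0.56 1.83]
   top (32, -164, 105) [ 0.26 -2.68]
   top (-32, -164, 105) [ 1.22 -1.75]
   top (32, 164, 105) [-1.37 -1.91]
   top (-32, 164, 105) [-0.92 -0.31]
   scene (-148, -75, 26) [-0.48 -0.49]
   scene (-148, 75, 26) [-0.48 -0.57]
   scene (-148, -75, 0) [0.01 0.28]
   scene (65, -175, 0) [-2.43  1.13]
   scene (-65, -175, 0) [-3.95 -0.2 ]
   scene (-32, -164, 105) [-1.32 -1.33]
   scene (32, -164, 105) [ 1.3  -1.68]
   scene (32, -70, 105) [ 2.06 -3.82]
   scene (-32, -70, 105) [-0.52 -3.78]
   scene (0, 67, 60) [0.14 0.43]
   scene (86, 60, 36) [ 0.5  -0.36]
   scene (86, -60, 36) [ 1.54 -0.15]
rack ['top'] [519.28 359.84  -0.22]
rack ['scene'] [519.48 357.44  -0.22]
rack ['top', 'scene'] [519
[... 324 characters left out ...]
9]
   scene (-23, -73, 0) [0.19 0.09]
   scene (0, 46, 55) [ 0.34 -0.96]
   scene (0, 0, 55) [-0.01  0.05]
   scene (0, -46, 55) [ 0.16 -1.15]
scraper ['top'] [ 459.57 -361.85   -0.06]
scraper ['scene'] [ 462.47 -363.43   -0.06]
scraper ['top', 'scene'] [ 460.99 -362.69   -0.06]
   top (12, 48, 22) [ 0.98 -0.49]
   top (-12, 48, 22) [ 0.05 -0.06]
   top (-12, -48, 22) [ 0.06 -0.27]
   top (0, 30, 54) [ 1.37 -0.68]
   top (0, -30, 54) [-1.67 -0.92]
   scene (12, 48, 22) [0.41 0.05]
   scene (-12, -48, 22) [-0.54 -0.74]
   scene (-8, -30, 54) [-2.1  -0.44]
   scene (-8, 30, 54) [-0.88 -1.68]
   scene (8, 30, 54) [ 0.07 -3.09]
   scene (0, -40, 22) [1.29 0.62]
   scene (0, 40, 22) [-0.41 -0.16]
```

```bash
sed -e 's/(65,175,10)/(75,175,10)/;s/(-65,175,10)/(-55,175,10)/;s/(65,-175,10)/(75,-175,10)/;s/(-65,-175,10)/(-55,-175,10)/;s/(65,-175,0)/(75,-175,0)/;s/(-65,-175,0)/(-55,-175,0)/' fit.py > fit2.py; python3 fit2.py | head -28; sed 's/^    for q,e/    return r.x\n    for q,e/; s/.*(28,240)[^ ]*/X/' fit2.py >/dev/null
```

```text
gauge ['top'] [593.6   45.91   0.02]
gauge ['scene'] [596.7   43.81   0.02]
gauge ['top', 'scene'] [594.8   45.7    0.02]
   top (-148, 75, 26) [ 0.05 -0.11]
   top (-148, -75, 26) [-0.69 -0.86]
   top (86, 60, 36) [0.4  0.07]
   top (86, -60, 36) [ 0.32 -0.94]
   top (75, 175, 10) [0.57 1.74]
   top (-55, 175, 10) [0.23 0.15]
   top (75, -175, 10) [-0.38 -0.19]
   top (-55, -175, 10) [ 0.19 -0.37]
   top (32, -164, 105) [ 0.35 -1.56]
   top (-32, -164, 105) [ 1.07 -0.59]
   top (32, 164, 105) [-1.32 -2.  ]
   top (-32, 164, 105) [-1.11 -0.4 ]
   scene (-148, -75, 26) [-0.88 -1.11]
   scene (-148, 75, 26) [-0.38 -0.95]
   scene (-148, -75, 0) [-0.38 -0.35]
   scene (75, -175, 0) [-0.01  2.19]
   scene (-55, -175, 0) [-1.44  0.44]
   scene (-32, -164, 105) [-2.44 -1.88]
   scene (32, -164, 105) [-0.02 -2.07]
   scene (32, -70, 105) [ 1.18 -4.06]
   scene (-32, -70, 105) [-1.24 -4.16]
   scene (0, 67, 60) [-0.1   0.32]
   scene (86, 60, 36) [ 0.09 -0.3 ]
   scene (86, -60, 36) [ 0.62 -0.25]
rack ['top'] [519.28 359.84  -0.22]
```

```bash
cat > ov.py <<'E'
from fit import *
G=lambda c:src(c,3.75,(225,130)); M=lambda c:src(c,6,(282,160))
g=fit('gauge',[('top',G(a),b) for a,b in [((173,466),(-148,75,26)),((370,466),(-148,-75,26)),((190,168),(86,60,36)),((342,170),(86,-60,36)),((48,268),(10,175,10)),((488,267),(10,-175,10))]]+
 [('scene',M(a),b) for a,b in [((28,198),(-148,-75,26)),((193,25),(-148,75,26)),((28,240),(-148,-75,0)),((472,52),(0,67,60)),((640,162),(86,60,36)),((525,318),(86,-60,36))]],[595,45,.02])
def rect(x0,x1,y0,y1,z): return [(x0,y0,z),(x1,y0,z),(x1,y1,z),(x0,y1,z)]
W=[rect(-70,86,-60,60,36),rect(-148,-70,-75,75,26),rect(-32,32,-164,-70,105),rect(-32,32,70,164,105),[(10*np.cos(a),67,60+10*np.sin(a)) for a in np.linspace(0,6.28,16)],[(10*np.cos(a),-67,60+10*np.sin(a)) for a in np.linspace(0,6.28,16)]]
def place(p,X):
    X=np.array(X,float);c,s=np.cos(p[2]),np.sin(p[2]);return np.c_[p[0]+c*X[:,0]-s*X[:,1],p[1]+s*X[:,0]+c*X[:,1],X[:,2]]
T=[]
for n,x,y in (('top',236,160),('scene',283,158)):
    f=3.2 if n=='top' else 3.3
    im=I[n]['frame'][y:y+100,x:x+122,::-1]; im=cv2.resize(np.clip(im*1.4,0,255).astype(np.uint8),None,fx=6,fy=6,interpolation=cv2.INTER_CUBIC)
    for q in W:
        px=(proj(I[n],place(g,q))-[x,y]+.5)*6-.5
        cv2.polylines(im,[np.round(px).astype(int)],True,(0,0,255),1)
    T.append(im)
cv2.imwrite('pics/ov.png',cv2.resize(np.vstack([T[0][:480],T[1]]),None,fx=.55,fy=.55,interpolation=cv2.INTER_AREA))
E
python3 ov.py
```

```text
gauge ['top'] [593.98  46.02   0.02]
gauge ['scene'] [595.98  44.65   0.02]
gauge ['top', 'scene'] [594.8   45.67   0.02]
   top (-148, 75, 26) [-0.08 -0.18]
   top (-148, -75, 26) [-0.82 -0.78]
   top (86, 60, 36) [0.49 0.02]
   top (86, -60, 36) [ 0.42 -0.88]
   top (10, 175, 10) [0.29 0.6 ]
   top (10, -175, 10) [ 0.06 -0.3 ]
   scene (-148, -75, 26) [-0.87 -1.21]
   scene (-148, 75, 26) [-0.26 -1.  ]
   scene (-148, -75, 0) [-0.37 -0.45]
   scene (0, 67, 60) [-0.04  0.34]
   scene (86, 60, 36) [ 0.11 -0.23]
   scene (86, -60, 36) [ 0.51 -0.2 ]
```

View pics/ov.png

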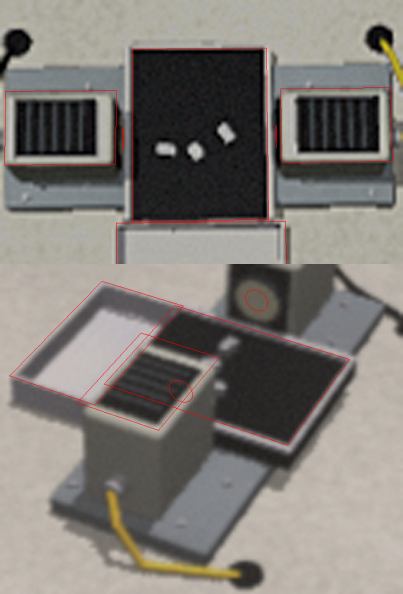

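```bash
cat > mv.py <<'E'
from h import *
np.set_printoptions(precision=3,suppress=True)
def goal(x,y,z,yaw):
    """print translation (50 mm) and rot (8 deg) in tool axes to TCP x,y,z, jaw axis at yaw (mod pi), tool down"""
    s=arm.read_state(); p=np.array(s['position']); Rm=R.from_quat(s['ee_rot']).as_matrix()
    best=None
    for k in (0,np.pi):
        zc=np.array([np.cos(yaw+k),np.sin(yaw+k),0]); yc=np.array([0,0,-1.]); T=np.c_[np.cross(yc,zc),yc,zc]
        rv=R.from_matrix(Rm.T@T).as_rotvec()
        if best is None or np.linalg.norm(rv)<np.linalg.norm(best): best=rv
    t=Rm.T@(np.array([x,y,z])-p)
    print('goal',(x,y,z,yaw),'t',t/50,'r',best/np.deg2rad(8))
def st():
    s=arm.read_state();Rm=R.from_quat(s['ee_rot']).as_matrix()
    print('t',s['clock'],'p',s['position'],'F',s['contact_force'],'w',s['gripper_width'],'j',s['joints'],'jaw yaw',np.arctan2(Rm[1,2],Rm[0,2]),'tooly',Rm[:,1])
E
python3 -c "
from mv import *
st();goal(450,0,231,0.);goal(461,-362.5,231,-.06)"
```

```text
t 1.5 p [240.372 576.924 231.312] F [-0.248  0.534 -0.06 ] w 85.74128548252553 j [ 1.435  0.385  0.008  0.    -1.194 -0.259] jaw yaw -1.9655742358135695 tooly [ 0.  0. -1.]
goal (450, 0, 231, 0.0) t [-8.308  0.006  9.038] r [0.    8.423 0.   ]
goal (461, -362.5, 231, -0.06) t [-11.299   0.006  15.646] r [0.    8.852 0.   ]
```

jog_arm:
  translation:
    - [-8.3, 0, 9.04]
    - [-8.3, 0, 9.04]
    - [-8.3, 0, 9.04]
    - [-8.3, 0, 9.04]
    - [-8.3, 0, 9.04]
    - [-8.3, 0, 9.04]
    - [-8.3, 0, 9.04]
    - [-8.3, 0, 9.04]
    - [-8.3, 0, 9.04]
    - [-8.3, 0, 9.04]
    - [-8.3, 0, 9.04]
    - [-11.3, 0, 15.65]
    - [-11.3, 0, 15.65]
    - [-11.3, 0, 15.65]
    - [-11.3, 0, 15.65]
    - [-11.3, 0, 15.65]
    - [-11.3, 0, 15.65]
    - [-11.3, 0, 15.65]
    - [-11.3, 0, 15.65]
    - [-11.3, 0, 15.65]
  rot:
    - [0, 8.85, 0]
    - [0, 8.85, 0]
    - [0, 8.85, 0]
    - [0, 8.85, 0]
    - [0, 8.85, 0]
    - [0, 8.85, 0]
    - [0, 8.85, 0]
    - [0, 8.85, 0]
    - [0, 8.85, 0]
    - [0, 8.85, 0]
    - [0, 8.85, 0]
    - [0, 8.85, 0]
    - [0, 8.85, 0]
    - [0, 8.85, 0]
    - [0, 8.85, 0]
    - [0, 8.85, 0]
    - [0, 8.85, 0]
    - [0, 8.85, 0]
    - [0, 8.85, 0]
    - [0, 8.85, 0]
  gripper: [1, 1, 1, 1, 1, 1, 1, 1, 1, 1, 1, 1, 1, 1, 1, 1, 1, 1, 1, 1]

```text
clock: 3.5
position: [460.7, -366.4, 230.8]
ee_rot: [0.516, 0.484, -0.484, -0.515]
contact_force: [0.2, 1.1, -0.8]
gripper_width: 85.7
```

```bash
python3 -c "
from mv import *
st();goal(461,-362.5,80,-.06);goal(461,-362.5,26,-.06)"
```

```text
t 3.5 p [ 460.662 -366.351  230.811] F [ 0.188  1.105 -0.778] w 85.66642484416508 j [-0.397  0.323 -0.086  0.001 -1.162  0.333] jaw yaw 3.078670882470384 tooly [-0.    -0.001 -1.   ]
goal (461, -362.5, 80, -0.06) t [ 0.079  3.016 -0.003] r [-0.002 -0.021 -0.004]
goal (461, -362.5, 26, -0.06) t [ 0.079  4.096 -0.003] r [-0.002 -0.021 -0.004]
```

jog_arm:
  translation:
    - [0.08, 2, 0]
    - [0.08, 3, 0]
    - [0.08, 3.6, 0]
    - [0.08, 4.0, 0]
    - [0.08, 4.1, 0]
    - [0.08, 4.1, 0]
    - [0.08, 4.1, 0]
    - [0.08, 4.1, 0]
    - [0.08, 4.1, 0]
    - [0.08, 4.1, 0]
    - [0.08, 4.1, 0]
    - [0.08, 4.1, 0]
    - [0.08, 4.1, 0]
    - [0.08, 4.1, 0]
    - [0.08, 4.1, 0]
  rot:
    - [0, 0, 0]
    - [0, 0, 0]
    - [0, 0, 0]
    - [0, 0, 0]
    - [0, 0, 0]
    - [0, 0, 0]
    - [0, 0, 0]
    - [0, 0, 0]
    - [0, 0, 0]
    - [0, 0, 0]
    - [0, 0, 0]
    - [0, 0, 0]
    - [0, 0, 0]
    - [0, 0, 0]
    - [0, 0, 0]
  gripper: [1, 1, 1, 1, 1, 1, 0, 0, 0, 0, 0, 0, 0, 0, 0]

```text
clock: 5.0
position: [461.5, -362.7, 27.0]
ee_rot: [0.516, 0.484, -0.484, -0.515]
contact_force: [-0.2, 1.9, 5.7]
gripper_width: 14.8
```

```bash
python3 -c "
from mv import *
st()
for n in ('top','scene'): shot(n,n+'1.png')
a=cv2.imread('pics/top1.png')[215:290,380:480];b=cv2.imread('pics/scene1.png')[215:315,150:250]
cv2.imwrite('pics/g1.png',np.hstack([cv2.resize(a,(400,300)),cv2.resize(b,(300,300))]))"
```

```text
t 5.0 p [ 461.469 -362.708   26.963] F [-0.158  1.881  5.683] w 14.766283533524096 j [-0.39   0.539 -0.325  0.001 -0.705  0.326] jaw yaw 3.079161511997853 tooly [ 0.001 -0.001 -1.   ]
```

View pics/g1.png

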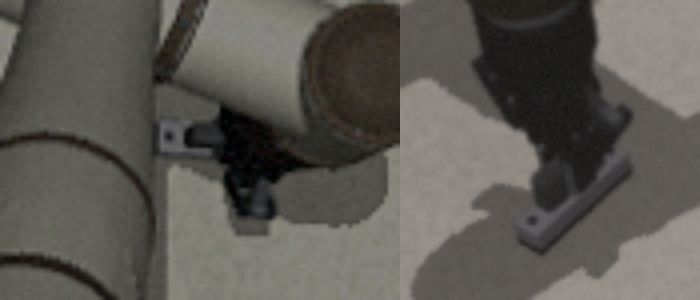

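```bash
python3 -c "
from mv import *
goal(461.5,-362.7,200,.02);goal(647,46.3,200,.02);goal(647,46.3,100,.02)"
```

```text
goal (461.5, -362.7, 200, 0.02) t [-0.004 -3.461 -0.005] r [ 0.008 -0.591 -0.01 ]
goal (647, 46.3, 200, 0.02) t [ 8.392 -3.468 -3.197] r [ 0.008 -0.591 -0.01 ]
goal (647, 46.3, 100, 0.02) t [ 8.394 -1.468 -3.195] r [ 0.008 -0.591 -0.01 ]
```

jog_arm:
  translation:
    - [0, -0.5, 0]
    - [0, -1.2, 0]
    - [0, -2, 0]
    - [0, -2.8, 0]
    - [0, -3.46, 0]
    - [0.8, -3.46, -0.3]
    - [1.6, -3.46, -0.6]
    - [2.4, -3.46, -0.9]
    - [3.2, -3.46, -1.2]
    - [4, -3.46, -1.5]
    - [4.8, -3.46, -1.8]
    - [5.6, -3.46, -2.1]
    - [6.4, -3.46, -2.4]
    - [7.2, -3.46, -2.7]
    - [7.9, -3.46, -3]
    - [8.39, -3.46, -3.2]
    - [8.39, -3.46, -3.2]
    - [8.39, -3.0, -3.2]
    - [8.39, -3.0, -3.2]
    - [8.39, -3.0, -3.2]
  rot:
    - [0, 0, 0]
    - [0, 0, 0]
    - [0, 0, 0]
    - [0, 0, 0]
    - [0, 0, 0]
    - [0, -0.3, 0]
    - [0, -0.59, 0]
    - [0, -0.59, 0]
    - [0, -0.59, 0]
    - [0, -0.59, 0]
    - [0, -0.59, 0]
    - [0, -0.59, 0]
    - [0, -0.59, 0]
    - [0, -0.59, 0]
    - [0, -0.59, 0]
    - [0, -0.59, 0]
    - [0, -0.59, 0]
    - [0, -0.59, 0]
    - [0, -0.59, 0]
    - [0, -0.59, 0]
  gripper: [0, 0, 0, 0, 0, 0, 0, 0, 0, 0, 0, 0, 0, 0, 0, 0, 0, 0, 0, 0]

```text
clock: 7.1
position: [646.4, 45.4, 175.9]
ee_rot: [-0.495, -0.504, 0.506, 0.495]
contact_force: [-0.2, 0.1, -0.2]
gripper_width: 15.2
```

```bash
python3 -c "
from mv import *
st();goal(647,46.3,100,.02);goal(647,46.3,59,.02)
I=[shot(n,n+'2.png') for n in ('top','scene')]
for i,n in zip(I,('top','scene')):
  print([(round(d['score'],2),w(i,d['centre'])) for d in spotter.look_for(n,'scraper')[:2]])
a=cv2.imread('pics/top2.png')[150:275,225:375];b=cv2.imread('pics/scene2.png')[110:260,270:420]
cv2.imwrite('pics/g2.png',np.hstack([cv2.resize(a,(450,375)),cv2.resize(b,(375,375))]))"
```

```text
t 7.1 p [646.447  45.431 175.862] F [-0.167  0.052 -0.185] w 15.183747929475611 j [ 0.32   0.464 -0.009  0.002 -1.099 -0.302] jaw yaw -3.122107190267358 tooly [-0.001 -0.002 -1.   ]
goal (647, 46.3, 100, 0.02) t [ 0.021  1.517 -0.013] r [-0.01  -0.004 -0.017]
goal (647, 46.3, 59, 0.02) t [ 0.023  2.337 -0.015] r [-0.01  -0.004 -0.017]
[(0.49, array([640.653,  34.223, 168.19 ]))]
[(0.56, array([653.26,  18.33, 173.37]))]
```

View pics/g2.png

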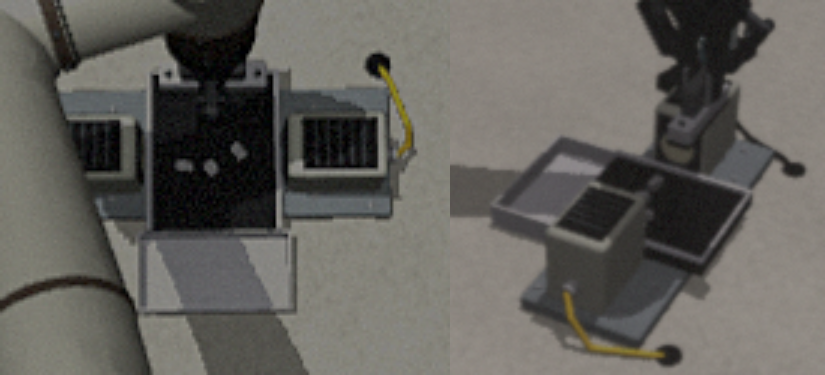

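jog_arm:
  translation:
    - [0.02, 0.6, -0.01]
    - [0.02, 1.2, -0.01]
    - [0.02, 1.6, -0.01]
    - [0.02, 1.9, -0.01]
    - [0.02, 2.1, -0.01]
    - [0.02, 2.25, -0.01]
    - [0.02, 2.33, -0.01]
    - [0.02, 2.33, -0.01]
    - [0.02, 2.33, -0.01]
  rot:
    - [0, 0, 0]
    - [0, 0, 0]
    - [0, 0, 0]
    - [0, 0, 0]
    - [0, 0, 0]
    - [0, 0, 0]
    - [0, 0, 0]
    - [0, 0, 0]
    - [0, 0, 0]
  gripper: [0, 0, 0, 0, 0, 0, 0, 0, 0]

```text
clock: 8.2
position: [648.9, 46.8, 62.0]
ee_rot: [0.496, 0.506, -0.504, -0.494]
contact_force: [0.5, -0.3, -2.2]
gripper_width: 14.8
```

```bash
python3 -c "
from mv import *
st();goal(495,43.3,59,.02);goal(495,43.3,130,.02)"
```

```text
t 8.2 p [648.867  46.827  61.978] F [ 0.489 -0.252 -2.19 ] w 14.806101839596378 j [ 0.321  0.578 -0.13   0.003 -0.859 -0.303] jaw yaw -3.1219101388243984 tooly [ 0.004 -0.001 -1.   ]
goal (495, 43.3, 59, 0.02) t [-0.01   0.047  3.078] r [ 0.029 -0.002 -0.006]
goal (495, 43.3, 130, 0.02) t [-0.011 -1.373  3.073] r [ 0.029 -0.002 -0.006]
```

jog_arm:
  translation:
    - [0, 0.05, 0]
    - [0, 0.05, 0.2]
    - [0, 0.05, 0.4]
    - [0, 0.05, 0.6]
    - [0, 0.05, 0.8]
    - [0, 0.05, 1.0]
    - [0, 0.05, 1.2]
    - [0, 0.05, 1.4]
    - [0, 0.05, 1.6]
    - [0, 0.05, 1.8]
    - [0, 0.05, 2.0]
    - [0, 0.05, 2.15]
    - [0, 0.05, 2.3]
    - [0, 0.05, 2.45]
    - [0, 0.05, 2.6]
    - [0, 0.05, 2.75]
    - [0, 0.05, 2.9]
    - [0, 0.05, 3.08]
    - [0, 0.05, 3.08]
  rot:
    - [0, 0, 0]
    - [0, 0, 0]
    - [0, 0, 0]
    - [0, 0, 0]
    - [0, 0, 0]
    - [0, 0, 0]
    - [0, 0, 0]
    - [0, 0, 0]
    - [0, 0, 0]
    - [0, 0, 0]
    - [0, 0, 0]
    - [0, 0, 0]
    - [0, 0, 0]
    - [0, 0, 0]
    - [0, 0, 0]
    - [0, 0, 0]
    - [0, 0, 0]
    - [0, 0, 0]
    - [0, 0, 0]
  gripper: [0, 0, 0, 0, 0, 0, 0, 0, 0, 0, 0, 0, 0, 0, 0, 0, 0, 0, 0]

```text
clock: 10.1
position: [493.4, 43.5, 58.7]
ee_rot: [0.496, 0.505, -0.504, -0.494]
contact_force: [0.4, 0.1, -2.0]
gripper_width: 14.7
```

```bash
python3 -c "
from mv import *
st();goal(495,43.3,200,.02);goal(461.5,-362.7,200,-.06);goal(461.5,-362.7,60,-.06)"
```

```text
t 10.1 p [493.354  43.508  58.744] F [ 0.422  0.087 -1.98 ] w 14.713800396733529 j [ 0.418  0.373 -0.528  0.003 -0.668 -0.401] jaw yaw -3.1219301030041025 tooly [ 0.003 -0.001 -1.   ]
goal (495, 43.3, 200, 0.02) t [-0.008 -2.825 -0.041] r [ 0.019 -0.002 -0.008]
goal (461.5, -362.7, 200, -0.06) t [-8.113 -2.818  0.789] r [ 0.02   0.571 -0.008]
goal (461.5, -362.7, 60, -0.06) t [-8.11  -0.018  0.797] r [ 0.02   0.571 -0.008]
```

jog_arm:
  translation:
    - [0, -0.6, 0]
    - [0, -1.3, 0]
    - [0, -2.1, 0]
    - [0, -2.82, 0]
    - [-0.8, -2.82, 0.1]
    - [-1.6, -2.82, 0.15]
    - [-2.4, -2.82, 0.2]
    - [-3.2, -2.82, 0.3]
    - [-4, -2.82, 0.4]
    - [-4.8, -2.82, 0.5]
    - [-5.6, -2.82, 0.6]
    - [-6.4, -2.82, 0.7]
    - [-7.2, -2.82, 0.79]
    - [-7.8, -2.3, 0.79]
    - [-8.11, -1.5, 0.79]
    - [-8.11, -0.8, 0.79]
    - [-8.11, -0.2, 0.79]
    - [-8.11, 0, 0.79]
    - [-8.11, 0, 0.79]
  rot:
    - [0, 0, 0]
    - [0, 0, 0]
    - [0, 0, 0]
    - [0, 0, 0]
    - [0, 0.3, 0]
    - [0, 0.57, 0]
    - [0, 0.57, 0]
    - [0, 0.57, 0]
    - [0, 0.57, 0]
    - [0, 0.57, 0]
    - [0, 0.57, 0]
    - [0, 0.57, 0]
    - [0, 0.57, 0]
    - [0, 0.57, 0]
    - [0, 0.57, 0]
    - [0, 0.57, 0]
    - [0, 0.57, 0]
    - [0, 0.57, 0]
    - [0, 0.57, 0]
  gripper: [0, 0, 0, 0, 0, 0, 0, 0, 0, 0, 0, 0, 0, 0, 0, 0, 0, 0, 0]

```text
clock: 12.0
position: [461.2, -362.4, 57.7]
ee_rot: [-0.515, -0.485, 0.485, 0.515]
contact_force: [0.0, -0.6, -1.0]
gripper_width: 15.3
```

```bash
python3 -c "
from mv import *
st();goal(461.5,-362.7,27,-.06)
for n in ('top','scene'): shot(n,n+'3.png')
a=cv2.imread('pics/top3.png')[150:275,225:375];b=cv2.imread('pics/scene3.png')[110:260,270:420]
cv2.imwrite('pics/g3.png',np.hstack([cv2.resize(a,(450,375)),cv2.resize(b,(350,350))[:350] if 0 else cv2.resize(b,(350,375))]))"
```

```text
t 12.0 p [ 461.156 -362.411   57.737] F [ 0.032 -0.607 -0.968] w 15.342506076149403 j [-0.39   0.497 -0.299  0.    -0.774  0.33 ] jaw yaw 3.0818616602622164 tooly [-0.  0. -1.]
goal (461.5, -362.7, 27, -0.06) t [-0.005  0.615 -0.007] r [-0.003  0.002  0.   ]
```

View pics/g3.png

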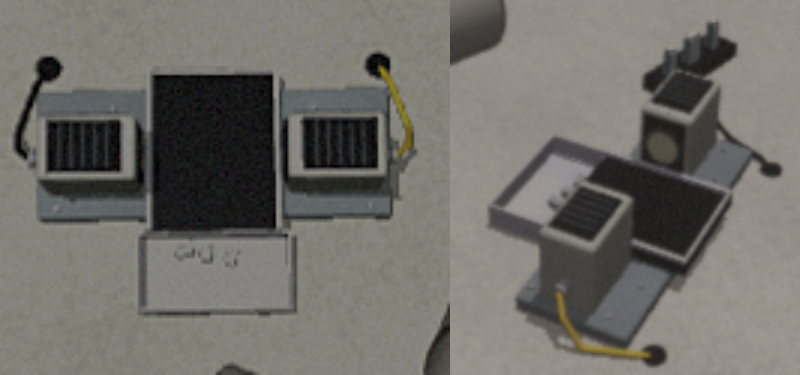

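The plate is empty and all three chips lie in the tray, at crop positions about (185,250), (203,255) and (232,257). Next I set the scraper down.

jog_arm:
  translation:
    - [0, 0.25, 0]
    - [0, 0.42, 0]
    - [0, 0.52, 0]
    - [0, 0.58, 0]
    - [0, 0.61, 0]
    - [0, 0.62, 0]
    - [0, 0.62, 0]
    - [0, 0.62, 0]
  rot:
    - [0, 0, 0]
    - [0, 0, 0]
    - [0, 0, 0]
    - [0, 0, 0]
    - [0, 0, 0]
    - [0, 0, 0]
    - [0, 0, 0]
    - [0, 0, 0]
  gripper: [0, 0, 0, 0, 0, 0, 0, 0]

```text
clock: 12.9
position: [463.4, -363.4, 29.8]
ee_rot: [0.517, 0.486, -0.484, -0.512]
contact_force: [0.1, 0.8, -1.4]
gripper_width: 15.1
```

```bash
python3 -c "
from mv import *
st();goal(461.5,-362.7,26,-.06)"
```

```text
t 12.9 p [ 463.42 -363.38   29.79] F [ 0.109  0.801 -1.362] w 15.135142353628458 j [-0.39   0.536 -0.321  0.001 -0.708  0.33 ] jaw yaw 3.0826644271048305 tooly [ 0.005 -0.003 -1.   ]
goal (461.5, -362.7, 26, -0.06) t [0.012 0.076 0.04 ] r [ 0.04   0.008 -0.019]
```

jog_arm:
  translation:
    - [0, 0.03, 0.02]
    - [0, 0.05, 0.03]
    - [0, 0.06, 0.04]
    - [0, 0.07, 0.04]
    - [0, 0.07, 0.04]
  rot:
    - [0, 0, 0]
    - [0, 0, 0]
    - [0, 0, 0]
    - [0, 0, 0]
    - [0, 0, 0]
  gripper: [0, 0, 0, 0, 0]

```text
clock: 13.4
position: [461.7, -363.3, 27.0]
ee_rot: [0.517, 0.486, -0.484, -0.512]
contact_force: [-0.1, 2.0, 4.1]
gripper_width: 15.2
```

jog_arm:
  translation:
    - [0, 0, 0]
    - [0, 0, 0]
    - [0, 0, 0]
    - [0, 0, 0]
    - [0, 0, 0]
    - [0, -1, 0]
    - [0, -2, 0]
    - [0, -3, 0]
    - [0, -4, 0]
    - [0, -4, 0]
  rot:
    - [0, 0, 0]
    - [0, 0, 0]
    - [0, 0, 0]
    - [0, 0, 0]
    - [0, 0, 0]
    - [0, 0, 0]
    - [0, 0, 0]
    - [0, 0, 0]
    - [0, 0, 0]
    - [0, 0, 0]
  gripper: [1, 1, 1, 1, 1, 1, 1, 1, 1, 1]

```text
clock: 14.4
position: [463.9, -365.0, 235.9]
ee_rot: [0.522, 0.488, -0.483, -0.506]
contact_force: [-0.6, 0.3, 0.7]
gripper_width: 85.4
```

```bash
python3 -c "
from mv import *
st();goal(450,0,230,-.06);goal(519.2,359,230,-.22)
i=shot('scene','scene4.png')
print([(round(d['score'],2),w(i,d['centre'])) for d in spotter.look_for('scene','scraper')[:2]])"
```

```text
t 14.4 p [ 463.916 -365.039  235.897] F [-0.596  0.333  0.655] w 85.41849442397422 j [-0.391  0.311 -0.093  0.004 -1.144  0.332] jaw yaw 3.0843245650788367 tooly [ 0.02  -0.012 -1.   ]
goal (450, 0, 230, -0.06) t [7.274 0.022 0.698] r [ 0.151  0.019 -0.08 ]
goal (519.2, 359, 230, -0.22) t [14.521 -0.039 -0.272] r [ 0.157  1.165 -0.068]
[(0.83, array([ 467.469, -372.644,   24.845]))]
```

jog_arm:
  translation:
    - [14.52, 0, -0.27]
    - [14.52, 0, -0.27]
    - [14.52, 0, -0.27]
    - [14.52, 0, -0.27]
    - [14.52, 0, -0.27]
    - [14.52, 0, -0.27]
    - [14.52, 0, -0.27]
    - [14.52, 0, -0.27]
    - [14.52, 0, -0.27]
    - [14.52, 0, -0.27]
    - [14.52, 0, -0.27]
    - [14.52, 0, -0.27]
    - [14.52, 0, -0.27]
    - [14.52, 0, -0.27]
    - [14.52, 0, -0.27]
    - [14.52, 0, -0.27]
    - [14.52, 0, -0.27]
    - [14.52, 0, -0.27]
  rot:
    - [0.16, 1.16, -0.07]
    - [0.16, 1.16, -0.07]
    - [0.16, 1.16, -0.07]
    - [0.16, 1.16, -0.07]
    - [0.16, 1.16, -0.07]
    - [0.16, 1.16, -0.07]
    - [0.16, 1.16, -0.07]
    - [0.16, 1.16, -0.07]
    - [0.16, 1.16, -0.07]
    - [0.16, 1.16, -0.07]
    - [0.16, 1.16, -0.07]
    - [0.16, 1.16, -0.07]
    - [0.16, 1.16, -0.07]
    - [0.16, 1.16, -0.07]
    - [0.16, 1.16, -0.07]
    - [0.16, 1.16, -0.07]
    - [0.16, 1.16, -0.07]
    - [0.16, 1.16, -0.07]
  gripper: [1, 1, 1, 1, 1, 1, 1, 1, 1, 1, 1, 1, 1, 1, 1, 1, 1, 1]

```text
clock: 16.3
position: [516.7, 360.0, 224.8]
ee_rot: [-0.547, -0.439, 0.444, 0.557]
contact_force: [0.1, 0.1, 0.6]
gripper_width: 85.3
```

```bash
python3 -c "
from mv import *
st();goal(519.2,359,60,-.22);goal(519.2,359,24,-.22)"
```

```text
t 16.3 p [516.682 360.048 224.794] F [0.087 0.115 0.568] w 85.32072357155978 j [ 0.858  0.401  0.022 -0.015 -1.196 -1.074] jaw yaw 2.919997933871753 tooly [-0.013  0.007 -1.   ]
goal (519.2, 359, 60, -0.22) t [-0.021  3.295 -0.101] r [-0.103 -0.012  0.026]
goal (519.2, 359, 24, -0.22) t [-0.024  4.015 -0.111] r [-0.103 -0.012  0.026]
```

jog_arm:
  translation:
    - [-0.02, 0.8, -0.08]
    - [-0.02, 1.6, -0.09]
    - [-0.02, 2.3, -0.09]
    - [-0.02, 2.5, -0.1]
    - [-0.02, 2.5, -0.1]
    - [-0.02, 2.5, -0.1]
  rot:
    - [-0.1, -0.01, 0.03]
    - [-0.1, -0.01, 0.03]
    - [-0.1, -0.01, 0.03]
    - [-0.1, -0.01, 0.03]
    - [-0.1, -0.01, 0.03]
    - [-0.1, -0.01, 0.03]
  gripper: [1, 1, 1, 1, 1, 1]

```text
clock: 16.9
position: [521.0, 359.1, 101.8]
ee_rot: [0.552, 0.443, -0.441, -0.552]
contact_force: [-0.4, -0.3, 1.5]
gripper_width: 85.1
```

```bash
python3 -c "
from mv import *
st();goal(519.2,359,24,-.22);
for n in ('top','scene'): shot(n,n+'5.png')
a=cv2.imread('pics/top5.png')[200:257,155:231];b=cv2.imread('pics/scene5.png')[85:160,335:410]
cv2.imwrite('pics/g5.png',np.hstack([cv2.resize(a,(400,300)),cv2.resize(b,(300,300))]))"
```

```text
t 16.9 p [520.975 359.129 101.755] F [-0.431 -0.317  1.513] w 85.09948067390579 j [ 0.859  0.509 -0.14   0.001 -0.92  -1.08 ] jaw yaw 2.9212191599715798 tooly [ 0.002  0.001 -1.   ]
goal (519.2, 359, 24, -0.22) t [-0.013  1.555  0.037] r [ 0.014 -0.003  0.014]
```

View pics/g5.png

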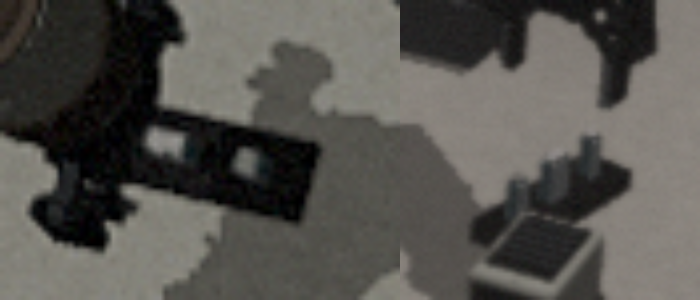

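jog_arm:
  translation:
    - [-0.01, 0.5, 0.03]
    - [-0.01, 0.9, 0.04]
    - [-0.01, 1.2, 0.04]
    - [-0.01, 1.4, 0.04]
    - [-0.01, 1.55, 0.04]
    - [-0.01, 1.55, 0.04]
    - [-0.01, 1.55, 0.04]
    - [-0.01, 1.55, 0.04]
    - [-0.01, 1.55, 0.04]
    - [-0.01, 1.55, 0.04]
  rot:
    - [0, 0, 0]
    - [0, 0, 0]
    - [0, 0, 0]
    - [0, 0, 0]
    - [0, 0, 0]
    - [0, 0, 0]
    - [0, 0, 0]
    - [0, 0, 0]
    - [0, 0, 0]
    - [0, 0, 0]
  gripper: [1, 1, 1, 1, 1, 0.4, 0.3, 0.3, 0.3, 0.3]

```text
clock: 18.0
position: [519.3, 360.0, 25.3]
ee_rot: [-0.552, -0.444, 0.44, 0.552]
contact_force: [-0.5, -0.7, 0.4]
gripper_width: 25.5
```

```bash
python3 -c "
from mv import *
st();goal(519.2,359,24,-.22)"
```

```text
t 18.0 p [519.251 359.97   25.259] F [-0.46  -0.723  0.44 ] w 25.518616666420165 j [ 0.862  0.598 -0.209  0.001 -0.759 -1.083] jaw yaw 2.9213708993634064 tooly [ 0.003  0.003 -1.   ]
goal (519.2, 359, 24, -0.22) t [-0.019  0.025 -0.003] r [ 0.019 -0.002  0.029]
```

jog_arm:
  translation:
    - [0, 0, 0]
    - [0, 0, 0]
    - [0, 0, 0]
    - [0, 0, 0]
    - [0, 0, 0]
  rot:
    - [0, 0, 0]
    - [0, 0, 0]
    - [0, 0, 0]
    - [0, 0, 0]
    - [0, 0, 0]
  gripper: [0.2, 0.1, 0, 0, 0]

```text
clock: 18.5
position: [519.5, 360.2, 25.7]
ee_rot: [-0.552, -0.444, 0.44, 0.552]
contact_force: [-1.0, 0.4, 3.5]
gripper_width: 11.4
```

```bash
python3 -c "
from mv import *
st()"
```

```text
t 18.5 p [519.49  360.185  25.65 ] F [-1.01   0.35   3.478] w 11.409664586787892 j [ 0.862  0.598 -0.209  0.001 -0.759 -1.083] jaw yaw 2.921548830772095 tooly [ 0.004  0.004 -1.   ]
```

```bash
python3 -c "
from mv import *
goal(519.5,360.2,160,-.22);goal(595,45.3,160,.02)"
```

```text
goal (519.5, 360.2, 160, -0.22) t [ 0.013 -2.687 -0.009] r [ 0.022 -0.     0.033]
goal (595, 45.3, 160, 0.02) t [-5.804 -2.705 -2.857] r [ 0.026 -1.719  0.03 ]
```

jog_arm:
  translation:
    - [0, -0.1, 0]
    - [0, -0.3, 0]
    - [0, -0.6, 0]
    - [0, -1.1, 0]
    - [0, -1.7, 0]
    - [0, -2.3, 0]
    - [0, -2.7, 0]
    - [0, -2.7, 0]
    - [-0.6, -2.7, -0.3]
    - [-1.2, -2.7, -0.6]
    - [-1.8, -2.7, -0.9]
    - [-2.4, -2.7, -1.2]
    - [-3.0, -2.7, -1.5]
    - [-3.6, -2.7, -1.8]
    - [-4.2, -2.7, -2.1]
    - [-4.8, -2.7, -2.4]
    - [-5.4, -2.7, -2.7]
    - [-5.8, -2.7, -2.86]
    - [-5.8, -2.7, -2.86]
    - [-5.8, -2.7, -2.86]
  rot:
    - [0, 0, 0]
    - [0, 0, 0]
    - [0, 0, 0]
    - [0.03, 0, 0.03]
    - [0.03, 0, 0.03]
    - [0.03, 0, 0.03]
    - [0.03, 0, 0.03]
    - [0.03, 0, 0.03]
    - [0.03, -0.2, 0.03]
    - [0.03, -0.4, 0.03]
    - [0.03, -0.6, 0.03]
    - [0.03, -0.8, 0.03]
    - [0.03, -1.0, 0.03]
    - [0.03, -1.2, 0.03]
    - [0.03, -1.4, 0.03]
    - [0.03, -1.6, 0.03]
    - [0.03, -1.72, 0.03]
    - [0.03, -1.72, 0.03]
    - [0.03, -1.72, 0.03]
    - [0.03, -1.72, 0.03]
  gripper: [0, 0, 0, 0, 0, 0, 0, 0, 0, 0, 0, 0, 0, 0, 0, 0, 0, 0, 0, 0]

```text
clock: 20.5
position: [594.7, 45.0, 159.1]
ee_rot: [-0.495, -0.504, 0.505, 0.496]
contact_force: [-0.2, -0.5, -0.4]
gripper_width: 11.5
```

```bash
python3 -c "
from mv import *
st();goal(595,45.3,57.2,.02)"
```

```text
t 20.5 p [594.713  45.02  159.069] F [-0.206 -0.478 -0.388] w 11.453249187210059 j [ 0.347  0.397 -0.165 -0.001 -1.011 -0.327] jaw yaw -3.1226766363615606 tooly [-0.002 -0.    -1.   ]
goal (595, 45.3, 57.2, 0.02) t [ 0.006  2.037 -0.01 ] r [-0.014 -0.008 -0.001]
```

jog_arm:
  translation:
    - [0, 0.4, 0]
    - [0, 0.8, -0.01]
    - [0, 1.2, -0.01]
    - [0, 1.5, -0.01]
    - [0, 1.7, -0.01]
    - [0, 1.85, -0.01]
    - [0, 1.95, -0.01]
    - [0, 2.02, -0.01]
    - [0, 2.04, -0.01]
    - [0, 2.04, -0.01]
    - [0, 2.04, -0.01]
    - [0, 2.04, -0.01]
    - [0, 2.04, -0.01]
  rot:
    - [0, 0, 0]
    - [0, 0, 0]
    - [0, 0, 0]
    - [0, 0, 0]
    - [0, 0, 0]
    - [0, 0, 0]
    - [0, 0, 0]
    - [0, 0, 0]
    - [0, 0, 0]
    - [0, 0, 0]
    - [0, 0, 0]
    - [0, 0, 0]
    - [0, 0, 0]
  gripper: [0, 0, 0, 0, 0, 0, 0, 0, 0, 0, 0, 0, 0]

```text
clock: 21.8
position: [595.2, 45.0, 57.4]
ee_rot: [-0.495, -0.504, 0.505, 0.496]
contact_force: [0.4, 0.9, -0.0]
gripper_width: 11.0
```

Run:
```python
from mv import *
st();goal(595,45.3,57.2,.02)
fs=[shot('scene') for _ in range(6)];i=fs[0];F=np.mean([f['frame'] for f in fs],0)
t=[shot('top') for _ in range(4)];ti=t[0];T=np.mean([f['frame'] for f in t],0)
st()
def tile(i,F,x,y,ww,hh,f,polys):
    im=cv2.resize(np.clip(F[y:y+hh,x:x+ww,::-1]*1.4,0,255).astype(np.uint8),None,fx=f,fy=f,interpolation=cv2.INTER_CUBIC)
    o=im.copy()
    for q in polys: cv2.polylines(o,[np.round((proj(i,q)-[x,y]+.5)*f-.5).astype(int)],True,(0,0,255),1)
    return im,o
g=(595,45.3,.02);c,s=np.cos(g[2]),np.sin(g[2])
P=lambda X:[(g[0]+c*a-s*b,g[1]+s*a+c*b,z) for a,b,z in X]
polys=[P([(-70,-60,36),(86,-60,36),(86,60,36),(-70,60,36)]),P([(-148,-75,26),(-70,-75,26),(-70,75,26),(-148,75,26)]),P([(14*np.cos(a),67,60+14*np.sin(a)) for a in np.linspace(0,6.28,20)]),
 P([(6.25,-11.25,37.5),(6.25,11.25,37.5),(6.25,11.25,82.5),(6.25,-11.25,82.5)])]
a,b=tile(i,F,300,130,80,100,5,polys)
cv2.imwrite('pics/fin.png',np.hstack([a,b]))
cv2.imwrite('pics/fint.png',tile(ti,T,225,150,150,120,5,polys[:2])[1])
```

```text
t 21.8 p [595.179  45.029  57.363] F [ 0.393  0.948 -0.002] w 11.036286438873223 j [ 0.346  0.512 -0.272 -0.001 -0.788 -0.327] jaw yaw -3.122733612942449 tooly [-0.001  0.    -1.   ]
goal (595, 45.3, 57.2, 0.02) t [0.005 0.003 0.003] r [-0.01  -0.008  0.   ]
t 22.3 p [595.042  45.051  57.059] F [-0.493 -0.647 -0.362] w 11.346687425344516 j [ 0.346  0.513 -0.272 -0.001 -0.788 -0.327] jaw yaw -3.1227253382797886 tooly [-0.002 -0.    -1.   ]
```

View pics/fin.png

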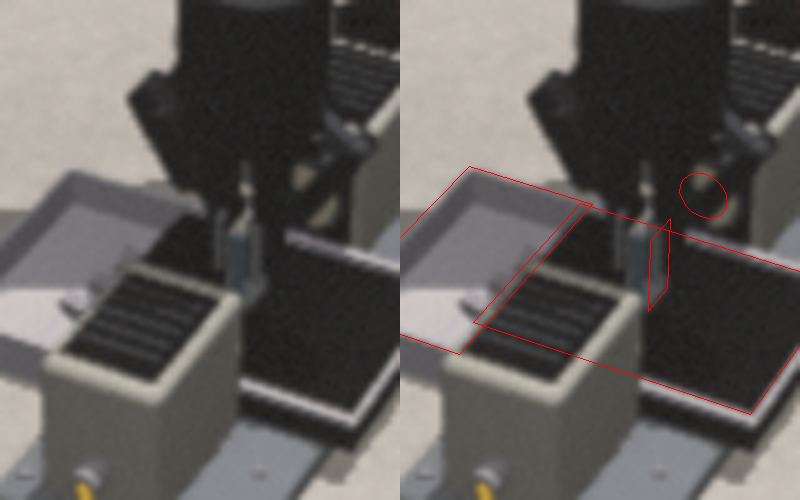

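View pics/fint.png

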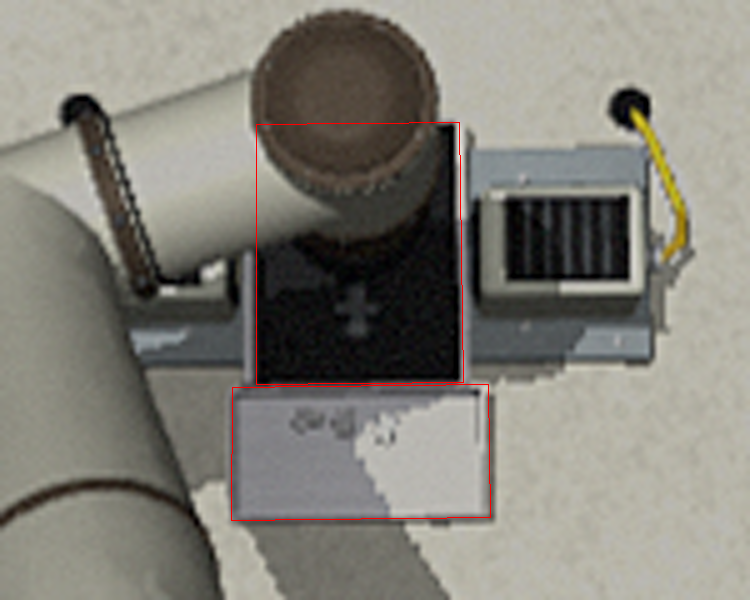

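jog_arm:
  translation:
    - [0, 0, -0.02]
    - [0, 0, -0.02]
    - [0, 0, -0.02]
    - [0, 0, -0.02]
    - [0, 0, -0.02]
  rot:
    - [0, 0, 0]
    - [0, 0, 0]
    - [0, 0, 0]
    - [0, 0, 0]
    - [0, 0, 0]
  gripper: [0, 0, 0, 0, 0]

```text
clock: 22.8
position: [596.0, 45.0, 57.1]
ee_rot: [-0.495, -0.504, 0.505, 0.496]
contact_force: [0.7, -0.0, -0.5]
gripper_width: 11.5
```

Run:
```python
from mv import *
import pickle
st()
for n in ('scene','top'):
    i=shot(n)
    for t in ('cell','scraper','small1','mount1','chip1'): print(n,t,[(round(d['score'],2),w(i,d['centre'])) for d in spotter.look_for(n,t)[:3]])
# colour profile down the visible -y window in the scene: where it starts and ends
F=np.mean([shot('scene')['frame'] for _ in range(6)],0); i=shot('scene')
g=(595.8,45.1)
for z in range(30,96,3):
    u,v=proj(i,[g[0]+.2,g[1]-11.25,z])[0]
    print(z,np.round([u,v],1),cv2.remap(F.astype(np.float32),np.float32([[u]]),np.float32([[v]]),1)[0,0])
st()
```

```text
t 22.8 p [595.999  45.035  57.057] F [ 0.683 -0.001 -0.536] w 11.450648294759825 j [ 0.346  0.514 -0.269 -0.001 -0.789 -0.326] jaw yaw -3.122710068956486 tooly [-0.002 -0.    -1.   ]
scene cell [(0.4, array([593.647,  34.468,  55.469]))]
scene scraper [(0.6, array([ 466.981, -372.089,   21.37 ])), (0.26, array([622.994, -17.617,  29.231]))]
scene small1 [(0.51, array([528.349, 406.754,  37.458]))]
scene mount1 [(0.8, array([ 717.198, -363.774,   20.984])), (0.57, array([709.237, 346.6  ,  15.542]))]
scene chip1 []
top cell []
top scraper [(0.82, array([ 462.99 , -352.554,   25.152])), (0.22, array([559.915,   0.294,  27.003]))]
top small1 [(0.36, array([ 457.942, -350.95 ,   21.258]))]
top mount1 [(0.38, array([706.144, 348.69 ,  24.713]))]
top chip1 []
30 [347.2 193.6] [54.028 52.482 49.388]
33 [347.2 192.7] [58.274 56.782 53.3  ]
36 [347.2 191.8] [66.926 65.404 62.221]
39 [347.3 190.9] [81.574 79.98  76.03 ]
42 [347.3 189.9] [91.905 91.216 86.765]
45 [347.3 189. ] [90.302 89.812 85.771]
48 [347.4 188.1] [62.278 64.518 63.676]
51 [347.4 187.2] [44.02  48.253 50.118]
54 [347.4 186.2] [39.713 44.949 48.134]
57 [347.4 185.3] [38.774 43.692 47.119]
60 [347.5 184.3] [39.832 43.866 46.895]
63 [347.5 183.4] [39.609 43.969 46.654]
66 [347.5 182.5] [38.607 43.239 45.477]
69 [347.6 181.5] [38.646 43.157 45.847]
72 [347.6 180.6] [39.126 43.597 47.009]
75 [347.6 179.6] [39.104 43.844 46.654]
78 [347.7 178.7] [40.31  46.183 48.476]
81 [347.7 177.7] [46.957 53.561 55.631]
84 [347.7 176.7] [62.993 66.453 66.898]
87 [347.8 175.8] [79.344 78.272 76.06 ]
90 [347.8 174.8] [85.024 83.481 81.016]
93 [347.8 173.9] [74.543 73.442 70.688]
t 23.75 p [596.013  45.051  57.027] F [-0.723 -0.315 -0.406] w 11.502681569499348 j [ 0.346  0.514 -0.269 -0.001 -0.789 -0.326] jaw yaw -3.122739643273207 tooly [-0.002 -0.    -1.   ]
```

```bash
python3 -c "
from mv import *
print(job_done());st()"
```

```text
the job is handed in; nothing more can be done
None
the job is handed in; nothing more can be done
```

I wiped all three chips into the catch tray with the scraper and stood the scraper back on the bench. I then lifted the long cell by its frosted faces and held it in the beam. I handed the job in at about 24 s of the allowed 67 s; it gives no verdict.

**Last checks:**
- **Grip and pose:** the gripper read 11.5 mm on the 12.5 mm cell, a little under as it also did on the scraper rib. The TCP was at (596.0, 45.0, 57.0), and the tool was upright to about 0.002 rad and square to the fitted gauge.
- **Cell height:** in the scene picture, the top of the cell's window shows at about z = 83 mm; 82.5 mm was expected.
- **Chips:** the pictures showed all three in the tray and the plate clear. The spotter never found the chips, so this rests on the pictures alone.
- **Scraper:** it was set down with about 4–5 N of contact before release. The spotter then found it where it started.

**Disagreements:**
- **Gauge position along x:** this is the least certain number. The top view gave about 594 mm and the scene view 596–597 mm. I held the cell at 596 mm, about 2 mm from the lowest of these readings; ±4 mm is allowed.
- **Small cells and specimens:** in the last look the spotter found only one small cell but both round specimens, all close to where they had been. The arm and gripper never met any unexpected force.

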